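Switch on the tag reader and hold a tote tag flush on its sloped window

TASK

Switch on the tag reader: turn the red rotary handle on the grey supply box clockwise until it clicks fully into its on position. Then pick up the blue tote tag and hold it flush against the reader's sloped black window, centred on it with the long side running up the slope, with a light steady push; finish while still gripping it and holding it there. Leave the bell, the stapler and the vase where they stand.

Things in the scene. Friction and masses are not known exactly. Their poses are not given: they have to be found in the camera images.
- switchbox: Grey supply box fixed to the bench, 116 (its x) x 92 (its y) x 61 mm high, with a yellow 64 mm square plate on top (top at 64 mm) that carries the red rotary handle in its middle. Origin: centre of the underside; z up. Black cable gland on its +x side.
- isolator (a joint): The red rotary handle's angle in rad: 0 = off (start), 1.05 = on (60 degrees clockwise seen from above), with end stops. Over-centre snap action: it resists with about 0.13 N m at the start, less towards the middle, past which it snaps on by itself.
- isolator_grip (a point): Point on the handle's turning axis, 86 mm above the bench. The handle is an upright red ridge 50 mm long, 13 mm wide and 26 mm high (from 70 to 96 mm above the bench) on a flat disc 44 mm across whose top is at 70 mm. x: along the ridge towards the end with the white mark, z up; turns with the handle.
- tag: Blue hard-plastic tote tag with a white label on top, a flat plate 86 (x) x 54 (y) x 9 mm, 35 to 70 g, lying on the bench. Origin: centre of the underside; x along the long side, z up out of the labelled side. Gripped across its 54 mm width.
- reader: Tag reader's grey foot, 150 x 150 mm, fixed. Two cheeks (101 mm high) with black clamp knobs, out to y = +-76 mm, carry the white head (120 up the slope x 104 wide x 26 mm) on a hinge line 85 mm above the bench, along y. The head is clamped at a slope that differs every time (12 to 24 degrees from level, low edge at the -x side) and does not give if pushed. Origin: under the hinge, at bench level.
- window (a point): Centre of the outer face of the black read window: a raised rigid pad 76 (x) x 46 (y) mm, 5 mm proud of the grey bezel, 20 mm from the hinge line. x: up the slope; y: level; z: straight out of the face. No ledge: the tag must be held there. The tag overhangs the pad by 5 mm at each end and 4 mm at each side, so fingers on the tag's long edges pass beside the pad.
- bell: Brass desk bell on a round black base, 80 mm across, 65 mm high, loose; a bystander. Origin: centre of the underside.
- stapler: Black stapler, 150 (x) x 36 x 52 mm high, loose; a bystander. Origin: centre of the underside.
- vase: White ceramic vase, 80 mm across, 155 mm high, loose; a bystander. Origin: centre of the underside.
- sharpener: Green cast-iron pencil sharpener with hand crank, screwed to the bench, about 150 x 110 x 118 mm high; a fixed bystander out of the way. Origin: centre of the foot's underside.
There are look-alikes about, which are no part of the job. There is more than one size of the tag; the one meant has the size given above.

How it is judged:
By the outcome, as a careful person would: the job done as asked, in the order asked, and still so for the second after the job is handed in, while the arm keeps its last pose, push and grip.
It also fails if it takes over 54 s, if anything falls off the work surface, if the arm or the gripper's body presses on something with over 40 N, if the wrist force passes 120 N, or if a joint passes its speed limit or range.

ROBOT

A 6-joint arm with a two-finger parallel gripper is mounted at the origin on the work surface. World frame = base frame: x ahead of the robot, y to its left, z up, the work surface at z = 0. Lengths are in m, angles in rad, forces in N, time in s.
With the tool pointing down it reaches from about 0.35 to 0.975 m from the base axis. Payload 4.9 kg.
Tool frame: the origin (TCP) lies at the very end of the fingers, on their centre line; the grasp point (between the pads) lies 19 mm behind it (arm.pinch_z is the distance from the TCP to the grasp point, in m); z points along the fingers, y is the line along which they close (so a half turn about z gives the same grasp; the last joint's range is limited). The gripper opens to 85 mm and grips with 20 to 120 N. Pads are 22 mm wide; open, the fingers measure 114 mm over their backs; the gripper's body (76 mm by 85 mm) begins 54 mm behind the grasp point. The pads swing forward as they close: fully open they stand 13 mm farther back than shut.
Start: joints at [-1.266, 0.053, 1.613, -0, 1.476, -0.119], TCP at [0.257, -0.57, 0.231] pointing down, gripper open.
Joint ranges: [-3.01, 3.01], [-1.01, 2.22], [0.06, 2.58], [-1.02, 4.17], [0.09, 2.62], [-3.14, 3.14]. Speed limits (rad/s): [2.57, 2.57, 3.14, 3.14, 3.14, 3.14].

INTERFACE

Orientations are given as a unit quaternion [x, y, z, w].
In Python, from cell import arm gives the robot as it stands. The module is installed in compiled form; this text tells all that it offers. Calls block until the motion is done:
- arm.move_to(position, orientation): joint-space move of the TCP to a pose.
- arm.move_linear(position, max_speed=0.15, rotation=None, stop_force=None): straight line of the TCP; rotation=None keeps the orientation; max_speed is the mean speed in m/s. With stop_force (N) it stops when the force on the tool has changed by that much, and returns True; else False.
- arm.move_joints(angles): joint-space move.
- arm.gripper_to(opening): opening from 0.0 (shut) to 1.0 (fully open); the grip force is fixed at half the most; returns when the fingers have stopped.
- arm.pause(seconds).
- arm.inverse_kinematics(position, orientation): joint angles nearest the present ones, or None.
- arm.sense(): the state.
- arm.capture(name): name is "scene" or "top" or "wrist"; returns a dict with "frame" (384x512x3 uint8, red, green, blue), "vfov" (degrees; the focal length in pixels is half the picture's height over the tangent of half this angle, whatever the lens; pixels are square), "cx", "cy" (the principal point, pixels), "rvec" (rotation vector, rad) and "tvec" (3), from world to camera coordinates, as OpenCV has them; the wrist camera has in their place "mount" (4x4, takes a point from camera to tool coordinates, whose origin is the TCP and whose axes are the flange's). Camera axes: x right, y down, z forward; pixel columns grow to the right and rows downward; lengths in m; the calibration is good to about 2 mm. A picture is of the moment at which its call begins: read the wrist's pose just before it. There is no depth.
A pose or a line that the arm cannot do raises arm.IKError and nothing moves.
- arm.finish_job(): hands the job in; it is judged then, once.
The state is a dict: "t": time; "joint_pos": joint angles; "dq": joint speeds; "joint_efforts": joint torques, N m; "tcp_pos": TCP position; "ee_rot": TCP orientation; "ft_force": force on the tool from outside, world axes, zero at the start; "moment": the same for the moment, N m; "width": opening from 0.0 (shut) to 1.0 (fully open); "grip_force": force on a finger pad.
Only numpy, scipy, OpenCV 4.12 (cv2) and the standard library are available. Lean on these libraries where they do the work, as an engineer would, in place of code of your own. Each camera call takes 0.05 s, during which the arm holds its last target. There are 200 camera calls.

## Working session

There is one attempt and no reset: what is moved stays moved. The work goes in short steps, each a Python script; the robot and the scene stay as the last script left them, time stands still between calls to the robot, and variables do not carry over. Pictures are saved under pics/ and viewed, at most 10 in all, crops included, and the job is handed in when it is done.

```bash
mkdir -p pics; cat > h.py <<'E'
import numpy as np, cv2
from scipy.spatial.transform import Rotation as R
from cell import arm
def cam(c, st=None):
    H=c["frame"].shape[0]; f=H/2/np.tan(np.radians(c["vfov"])/2)
    K=np.array([[f,0,c["cx"]],[0,f,c["cy"]],[0,0,1]])
    if "mount" in c:
        T=np.eye(4); T[:3,:3]=R.from_quat(st["ee_rot"]).as_matrix(); T[:3,3]=st["tcp_pos"]
        T=T@np.array(c["mount"]); Rc=T[:3,:3]; o=T[:3,3]
    else:
        Rw=cv2.Rodrigues(np.array(c["rvec"],float))[0]; Rc=Rw.T; o=-Rw.T@np.array(c["tvec"],float).ravel()
    return K,Rc,o
def ray(C,uv):
    K,Rc,o=C; d=Rc@np.linalg.inv(K)@np.array([uv[0],uv[1],1.]); return o,d/np.linalg.norm(d)
def onz(C,uv,z):
    o,d=ray(C,uv); return o+d*(z-o[2])/d[2]
def proj(C,p):
    K,Rc,o=C; q=K@(Rc.T@(np.asarray(p)-o)); return q[:2]/q[2]
def tri(obs):
    A=np.zeros((3,3)); b=np.zeros(3)
    for C,uv in obs:
        o,d=ray(C,uv); P=np.eye(3)-np.outer(d,d); A+=P; b+=P@o
    p=np.linalg.solve(A,b)
    return p,[np.linalg.norm(np.cross(p-ray(C,uv)[0],ray(C,uv)[1])) for C,uv in obs]
def save(n,img,s=1):
    cv2.imwrite(f"pics/{n}.png",cv2.resize(img,None,fx=s,fy=s,interpolation=cv2.INTER_CUBIC)[:,:,::-1])
E
python3 - <<'E'
from h import *
import pickle
d={}
for n in("scene","top"):
    c=arm.capture(n); save(n,c["frame"],1.5); d[n]=c; print(n,c["vfov"],c["cx"],c["cy"],cam(c)[2])
s=arm.sense(); c=arm.capture("wrist"); d["wrist"]=c; d["st"]=s; print(c["mount"],s["t"],arm.pinch_z,s["ee_rot"])
pickle.dump(d,open("a.pkl","wb"))
E
```

```text
scene 55.65616694266651 250.00964589746815 191.5859056798044 [ 1.44308159 -0.01219762  1.04109224]
top 50.72429375087176 250.1462987472559 195.9471459886047 [0.31329431 0.00967184 1.24891546]
[[-1.51885418e-04 -9.59154970e-01 -2.82881106e-01  7.22001640e-02]
 [ 9.99999924e-01 -2.47485334e-04  3.02216657e-04 -4.83216075e-04]
 [-3.59881533e-04 -2.82881039e-01  9.59154935e-01 -1.42622146e-01]
 [ 0.00000000e+00  0.00000000e+00  0.00000000e+00  1.00000000e+00]] 0.1 0.0187 [ 9.77633896e-01  2.10311791e-01 -8.15601014e-05 -9.53360379e-04]
```

View pics/scene.png

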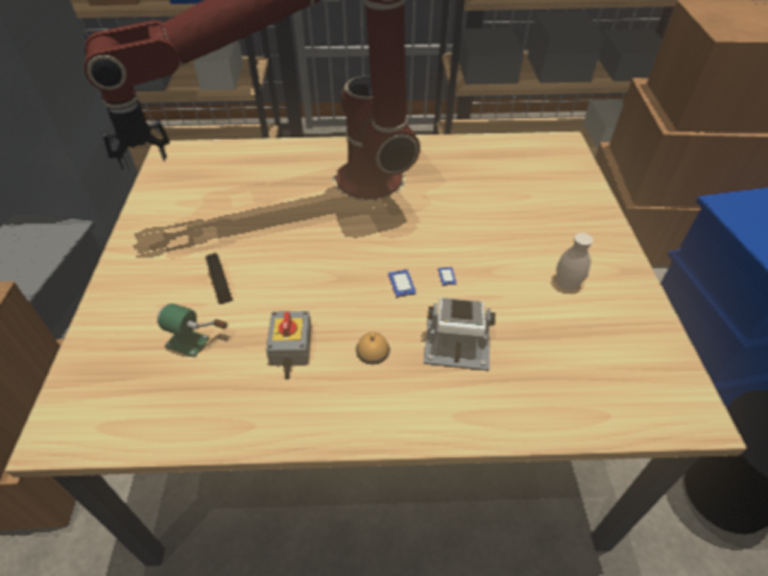

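View pics/top.png

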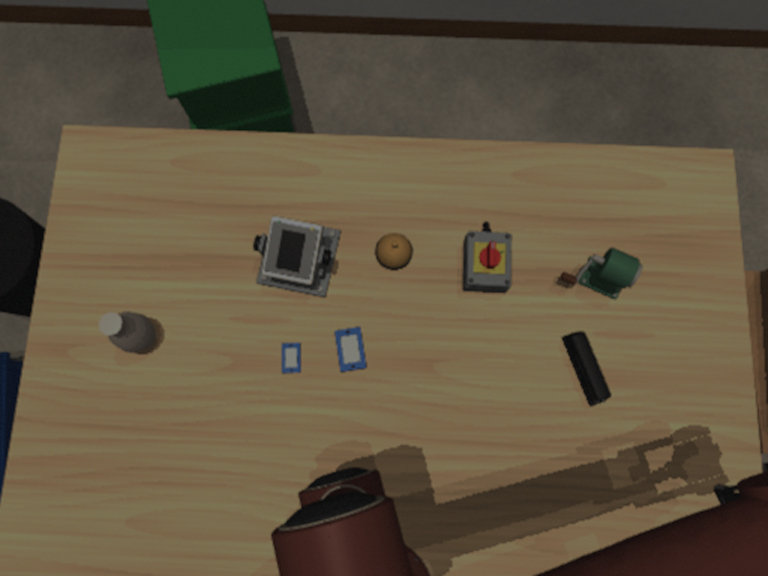

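The scene view shows the switchbox at about (289,337), the big tag at (402,283), the small tag at (447,276) and the reader at (459,330), in 1.5x pixels. The top view has the switchbox at (488,260), the tag at (350,349) and the window at (292,251).

```bash
cat > m.py <<'E'
from h import *
import pickle
d=pickle.load(open("a.pkl","rb"))
def comps(img,lo,hi,amin=15):
    hsv=cv2.cvtColor(img,cv2.COLOR_RGB2HSV); m=cv2.inRange(hsv,np.array(lo),np.array(hi))
    cs,_=cv2.findContours(m,cv2.RETR_EXTERNAL,cv2.CHAIN_APPROX_NONE)
    return [c for c in cs if cv2.contourArea(c)>amin]
C={n:cam(d[n]) for n in("scene","top")}
E
python3 - <<'E'
from m import *
for n in C:
    img=d[n]["frame"]
    for nm,lo,hi in(("blue",(105,90,40),(125,255,255)),("red",(0,190,110 if n=="top" else 120),(6,255,255)),("yel",(20,150,100),(32,255,255))):
        for c in comps(img,lo,hi):
            r=cv2.minAreaRect(c)
            if r[0][1]<140 or r[0][1]>290 or r[0][0]<90 or r[0][0]>420: continue
            z={"blue":.009,"red":.08,"yel":.064}[nm]
            b=np.array([onz(C[n],p,z) for p in cv2.boxPoints(r)])
            e=[b[1]-b[0],b[2]-b[1]]
            print(n,nm,np.round(r[0],1),b.mean(0).round(4),[ (round(float(np.linalg.norm(x)),4),round(float(np.degrees(np.arctan2(x[1],x[0]))),1)) for x in e])
t=C["top"]
print("win", onz(t,(292/1.5,251/1.5),.1), onz(C["scene"],(462/1.5,311/1.5),.1))
print("win tri",tri([(t,(292/1.5,251/1.5)),(C["scene"],(462/1.5,311/1.5))]))
print("bell",onz(t,(394/1.5,251/1.5),.03),"stap",onz(t,(586/1.5,368/1.5),.05),"vase",onz(t,(145/1.5,335/1.5),.05))
E
```

```text
scene yel [196.5 219. ] [ 0.6589 -0.1796  0.064 ] [(0.0551, 179.9), (0.0211, 80.8)]
top blue [193.5 238. ] [0.4472 0.1973 0.009 ] [(0.0339, -87.7), (0.0553, -176.1)]
top blue [233.2 232.5] [0.4693 0.0764 0.009 ] [(0.0513, -78.8), (0.084, -168.7)]
win [0.6458472  0.19499533 0.1       ] [0.65059957 0.20091113 0.1       ]
win tri (array([0.64737619, 0.19874156, 0.09584445]), [np.float64(0.003041944517611355), np.float64(0.0030419445176113466)])
bell [ 0.67450396 -0.00657084  0.03      ] stap [ 0.44462927 -0.39119985  0.05      ] vase [0.47469095 0.48418152 0.05      ]
```

```bash
cat > shots.py <<'E'
from h import *
import pickle
def down(yaw): return [np.cos(yaw/2),np.sin(yaw/2),0,0]
def shoot(k):
    s=arm.sense(); c=arm.capture("wrist"); pickle.dump((c,s),open(k+".pkl","wb")); save(k,c["frame"],1); return c,cam(c,s)
E
python3 - <<'E'
from shots import *
arm.move_to([0.62,-0.23,0.22],down(0)); a=shoot("s1")[0]["frame"]; print(arm.sense()["t"])
arm.move_linear([0.62,-0.15,0.22],0.2); b=shoot("s2")[0]["frame"]; s=arm.sense(); print(s["t"],s["joint_pos"],s["tcp_pos"])
save("s12",np.vstack([a[:,60:],b[:,60:]])[::],0.75)
E
```

```text
2.0083
2.6083 [-3.55203523e-01  8.97795930e-02  1.59266346e+00 -7.47518351e-04
  1.45872215e+00  1.21633858e+00] [ 0.61995968 -0.15104693  0.22012665]
```

View pics/s12.png

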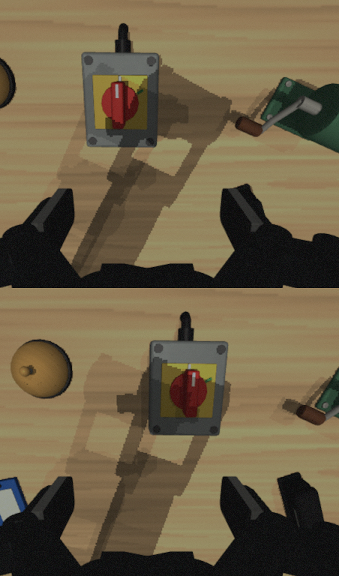

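The two wrist views (0.75x, shifted by 60 px) show the handle at about (121,102) and (188,390). The gland and the white-marked end both point up in the image, which is roughly world +x.

```bash
python3 - <<'E'
from m import *
obs=[];obsr=[];tiles=[]
for k,x0 in(("s1",(160,60,300,210)),("s2",(240,60,390,215))):
    c,s=pickle.load(open(k+".pkl","rb")); Cw=cam(c,s); f=c["frame"]; hsv=cv2.cvtColor(f,cv2.COLOR_RGB2HSV)
    yel=cv2.inRange(hsv,(18,130,40),(34,255,255)); red=cv2.inRange(hsv,(0,140,50),(9,255,255))|cv2.inRange(hsv,(172,140,50),(180,255,255))
    roi=np.zeros_like(yel); roi[x0[1]:x0[3],x0[0]:x0[2]]=1
    yel*=roi; red*=roi
    pts=cv2.findNonZero(yel); r=cv2.minAreaRect(cv2.convexHull(pts)); b=np.array([onz(Cw,p,.064) for p in cv2.boxPoints(r)])
    obs.append((Cw,r[0])); e=[b[1]-b[0],b[2]-b[1]]
    print(k,"plate",np.round(r[0],1),b.mean(0).round(4),[(round(float(np.linalg.norm(x)),4),round(float(np.degrees(np.arctan2(x[1],x[0]))),1)) for x in e])
    wm=cv2.inRange(hsv,(0,0,130),(180,80,255))*roi; n,l,st,ce=cv2.connectedComponentsWithStats(wm)
    for i in range(1,n):
        if st[i,4]>8: print("white",ce[i].round(1),st[i,4],onz(Cw,ce[i],.096).round(4))
    tiles.append(cv2.resize(f[x0[1]:x0[3],x0[0]:x0[2]],(390,400),interpolation=cv2.INTER_CUBIC))
print("plate tri",tri(obs)); save("crop",np.hstack(tiles))
E
```

```text
s1 plate [220.  135.5] [ 0.6581 -0.1985  0.064 ] [(0.0623, -90.1), (0.0628, 179.9)]
white [219.2 104.1] 19 [ 0.6867 -0.2021  0.096 ]
white [215.5 121.1] 75 [ 0.6738 -0.1987  0.096 ]
white [286.8 190.2] 119 [ 0.6173 -0.2563  0.096 ]
s2 plate [299.3 136.1] [ 0.6579 -0.189   0.064 ] [(0.0633, -1.1), (0.0837, -90.8)]
white [312.3 104. ] 25 [ 0.6871 -0.194   0.096 ]
white [318.3 115.4] 26 [ 0.6785 -0.1991  0.096 ]
white [372.4 190.7] 148 [ 0.6173 -0.2476  0.096 ]
plate tri (array([ 0.65455527, -0.19419369,  0.02371011]), [np.float64(0.0001229451781561103), np.float64(0.0001229451781559504)])
```

View pics/crop.png

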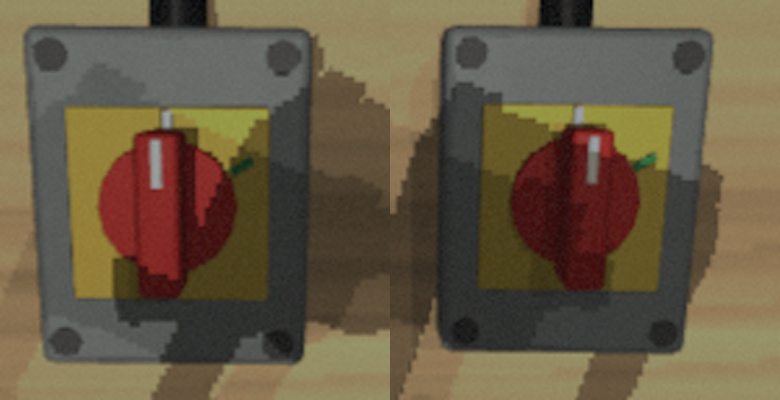

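The crops show the plate, the four screws and the ridge clearly. The ridge is parallel to the box's long side, and the green "on" mark sits clockwise of it, at the upper right. Next I triangulate these points.

```bash
python3 - <<'E'
from m import *
Cs=[cam(*pickle.load(open(k+".pkl","rb"))) for k in("s1","s2")]
f1=lambda p:(160+p[0]/2.786-.3,60+p[1]/2.667-.3); f2=lambda p:(240+(p[0]-390)/2.6-.3,60+p[1]/2.58-.3)
P={"sc1":((50,54),(471,53)),"sc2":((284,57),(689,57)),"sc3":((279,342),(663,334)),"sc4":((65,341),(465,331)),
"p1":((66,107),(483,104)),"p2":((270,109),(674,109)),"p3":((266,298),(661,291)),"p4":((76,299),(479,288)),
"mark":((155,163),(594,160)),"ridgeFarL":((137,133),(573,131)),"ridgeFarR":((182,133),(612,131)),"ridgeNear":((161,280),(581,260))}
for k,(a,b) in P.items():
    p,e=tri([(Cs[0],f1(a)),(Cs[1],f2(b))]); print(k,p.round(4),round(float(e[0]),4))
E
```

```text
sc1 [ 0.7062 -0.1631  0.0604] 0.0
sc2 [ 0.705  -0.2355  0.0606] 0.0001
sc3 [ 0.6092 -0.2342  0.0605] 0.0004
sc4 [ 0.6105 -0.1621  0.0623] 0.0001
p1 [ 0.6898 -0.1673  0.0617] 0.0001
p2 [ 0.6886 -0.2312  0.0632] 0.0004
p3 [ 0.6272 -0.2298  0.0694] 0.0003
p4 [ 0.6262 -0.1669  0.063 ] 0.0004
mark [ 0.674  -0.1989  0.098 ] 0.0002
ridgeFarL [ 0.6822 -0.1932  0.0912] 0.0002
ridgeFarR [ 0.6821 -0.2058  0.0881] 0.0002
ridgeNear [ 0.6395 -0.1982  0.0887] 0.0019
```

```bash
python3 - <<'E'
from shots import *
c=[0.658,-0.1988]; y=np.radians(-1)
arm.move_to(c+[0.15],down(y)); arm.gripper_to(0.6)
print("hit",arm.move_linear(c+[0.074],0.1,stop_force=15), arm.sense()["tcp_pos"])
arm.gripper_to(0.0); s=arm.sense(); print(s["width"],s["grip_force"],s["ft_force"],s["t"])
q=np.array(s["joint_pos"])
for a in (0.35,0.7,1.09):
    r=q.copy(); r[5]+=a; arm.move_joints(list(r)); s=arm.sense(); print(s["joint_pos"][5]-q[5],s["moment"],s["ft_force"])
arm.pause(0.2)
arm.gripper_to(0.6); arm.move_linear(c+[0.16],0.25)
arm.move_to([0.60,-0.22,0.2],down(0)); f=shoot("s3")[0]["frame"]; print(arm.sense()["t"])
arm.move_to([0.58,0.16,0.26],down(0)); shoot("r1")
arm.move_linear([0.58,0.24,0.26],0.2); shoot("r2"); print(arm.sense()["t"])
a=cv2.resize(f[30:260,130:330],(400,460)); 
save("chk",a)
r=[cv2.imread(f"pics/{k}.png")[:,:,::-1] for k in("r1","r2")]
save("rr",np.vstack(r),0.78)
E
```

```text
hit False [ 0.65859056 -0.19901642  0.07477254]
0.13602480787588275 61.19102239608765 [-1.11305082  0.25598935  3.22363855] 4.8417
0.3473936785767946 [-0.17905687  0.07247332  0.05340134] [-0.49146734 -0.39709935  1.26150847]
0.6962798158732673 [-0.37421874  0.21573007 -0.12936439] [-0.81774022 -1.84914083  1.23874519]
1.0847816636384633 [-0.67783003  0.48343859  0.81200449] [-2.74763418 -3.96363509  2.03097908]
8.4333
10.5167
```

View pics/chk.png

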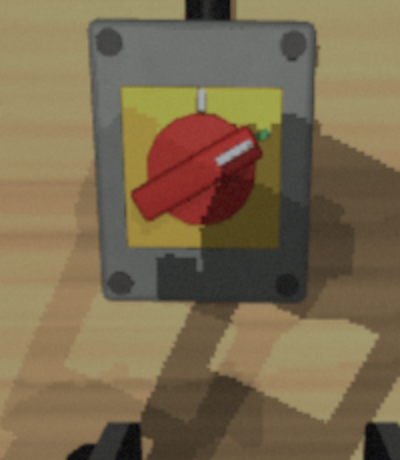

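View pics/rr.png

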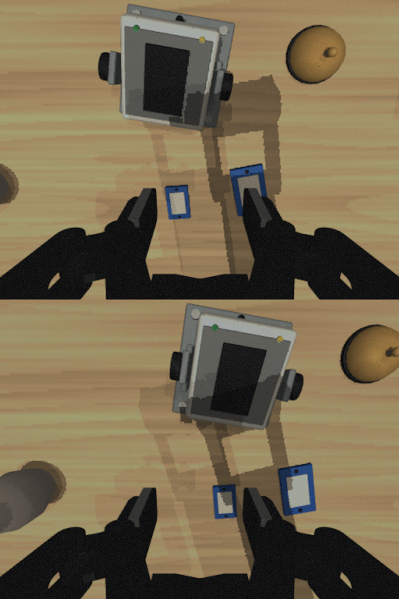

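The handle now points at the green mark, about 60° from its start, so it is on. In r1 and r2 (0.78x) the black window is at about (166,80) and (240,380).

```bash
python3 - <<'E'
from shots import *
r=[cv2.imread(f"pics/{k}.png")[:,:,::-1] for k in("r1","r2")]
t=[r[0][30:175,150:290],r[1][30:175,240:380]]
t=[cv2.LUT(x,(255*(np.arange(256)/255)**.6).astype(np.uint8)) for x in t]
save("rc",np.hstack(t),2.8)
E
```

```text
(no output)
```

View pics/rc.png

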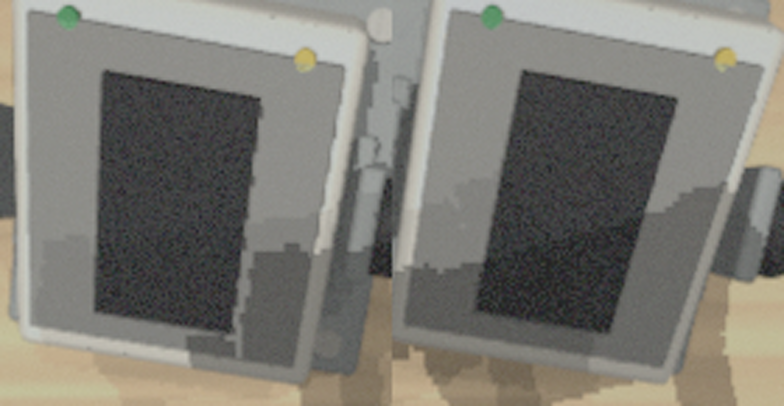

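The window corners are clear in both crops. r1: (103,71), (261,98), (233,331), (95,312). r2: (523,71), (677,98), (610,332), (476,312).

```bash
cat > win.py <<'E'
from m import *
Cs=[cam(*pickle.load(open(k+".pkl","rb"))) for k in("r1","r2")]
f1=lambda p:(150+p[0]/2.8-.3,30+p[1]/2.8-.3); f2=lambda p:(240+(p[0]-392)/2.8-.3,30+p[1]/2.8-.3)
W=[((103,71),(523,71)),((261,98),(677,98)),((233,331),(610,332)),((95,312),(476,312))]
X=np.array([tri([(Cs[0],f1(a)),(Cs[1],f2(b))])[0] for a,b in W])
ctr=X.mean(0); ux=(X[0]+X[1]-X[2]-X[3])/2; uy=(X[0]+X[3]-X[1]-X[2])/2; L=np.linalg.norm(ux),np.linalg.norm(uy)
yaw=np.arctan2(ux[1],ux[0]); slope=np.arctan2(ux[2],np.hypot(ux[0],ux[1])); rolly=np.arctan2(uy[2],np.linalg.norm(uy))
E
python3 - <<'E'
from win import *
print(X.round(4),ctr.round(4),np.round(L,4),np.degrees([yaw,slope,rolly,np.arctan2(-uy[0],uy[1])]).round(2))
f=[((28,10),(450,10)),((345,66),(763,66)),((300,370),(668,368)),((30,322),(404,322))]
B=np.array([tri([(Cs[0],f1(a)),(Cs[1],f2(b))])[0] for a,b in f]); print(B.round(4))
G=[((68,16),(492,16)),((305,60),(725,59))]
for a,b in G: print(tri([(Cs[0],f1(a)),(Cs[1],f2(b))])[0].round(4))
E
```

```text
[[0.6848 0.215  0.1152]
 [0.6776 0.1699 0.1134]
 [0.6061 0.1812 0.0885]
 [0.6131 0.2267 0.0918]] [0.6454 0.1982 0.1022] [0.0764 0.046 ] [-9.11 18.38  3.12 -8.85]
[[0.7012 0.236  0.1122]
 [0.6863 0.1456 0.1129]
 [0.5916 0.1585 0.08  ]
 [0.6086 0.251  0.0835]]
[0.6992 0.2241 0.1147]
[0.6879 0.1571 0.1143]
```

```bash
python3 - <<'E'
from win import *
from shots import *
obs=[[(Cs[0],f1(a)),(Cs[1],f2(b))] for a,b in W]
crit=(cv2.TERM_CRITERIA_EPS+cv2.TERM_CRITERIA_MAX_ITER,40,.01)
N=[[],[],[],[]]
for i,(p,yw) in enumerate([((0.52,0.25,0.24),0),((0.60,0.25,0.24),0),((0.62,0.17,0.22),0),((0.52,0.17,0.22),0)]):
    arm.move_to(list(p),down(yw)); c,Cw=shoot(f"v{i}")
    g=cv2.GaussianBlur(cv2.cvtColor(c["frame"],cv2.COLOR_RGB2GRAY),(3,3),0)
    p0=np.array([proj(Cw,x) for x in X],np.float32).reshape(-1,1,2)
    p1=cv2.cornerSubPix(g,p0.copy(),(4,4),(-1,-1),crit)
    print(i,(p1-p0).reshape(-1,2).round(1).tolist())
    for j in range(4): N[j].append((Cw,p1[j,0]))
for nm,S in(("new",N),("all",[a+b for a,b in zip(obs,N)])):
    r=[tri(o) for o in S]; Y=np.array([q[0] for q in r]); u=(Y[0]+Y[1]-Y[2]-Y[3])/2; v=(Y[0]+Y[3]-Y[1]-Y[2])/2
    print(nm,Y.round(4).tolist(),Y.mean(0).round(4),np.linalg.norm(u),np.linalg.norm(v),"yaw",np.degrees(np.arctan2(u[1],u[0])),np.degrees(np.arctan2(-v[0],v[1])),"slope",np.degrees(np.arctan2(u[2],np.hypot(*u[:2]))),"roll",np.degrees(v[2]/.046),"res",max(max(q[1]) for q in r))
tg=[]
for k,p in(("t1",[0.43,0.04,0.2]),("t2",[0.43,0.11,0.2])):
    arm.move_to(p,down(0)); c,Cw=shoot(k)
    cs=comps(c["frame"],(105,90,25),(125,255,255),200); 
    for q in cs:
        r=cv2.minAreaRect(q); b=np.array([onz(Cw,z,.009) for z in cv2.boxPoints(r)]); e=[b[1]-b[0],b[2]-b[1]]
        print(k,np.round(r[0],1),b.mean(0).round(4),[(round(float(np.linalg.norm(x)),4),round(float(np.degrees(np.arctan2(x[1],x[0]))),1)) for x in e])
        if max(map(np.linalg.norm,e))>.075: tg.append((Cw,r[0]))
if len(tg)==2: print(tri(tg))
print(arm.sense()["t"])
a=[cv2.imread(f"pics/{k}.png")[:,:,::-1] for k in("t1","t2","v0","v2")]
save("tt",np.vstack([np.hstack(a[:2]),np.hstack(a[2:])]),0.75)
E
```

```text
Traceback (most recent call last):
cv2.error: OpenCV(4.12.0) /io/opencv/modules/imgproc/src/cornersubpix.cpp:99: error: (-215:Assertion failed) Rect(0, 0, src.cols, src.rows).contains(cT) in function 'cornerSubPix'
```

```bash
cat > v.py <<'E'
from win import *
from shots import *
obs=[[(Cs[0],f1(a)),(Cs[1],f2(b))] for a,b in W]
crit=(cv2.TERM_CRITERIA_EPS+cv2.TERM_CRITERIA_MAX_ITER,40,.01)
N=[[],[],[],[]]
for i,(p,yw) in enumerate([((0.57,0.26,0.26),0),((0.67,0.25,0.26),0),((0.67,0.15,0.26),0),((0.57,0.14,0.26),0)]):
    arm.move_to(list(p),down(yw)); c,Cw=shoot(f"v{i}")
    g=cv2.GaussianBlur(cv2.cvtColor(c["frame"],cv2.COLOR_RGB2GRAY),(3,3),0)
    p0=np.array([proj(Cw,x) for x in X],np.float32).reshape(-1,1,2)
    try: p1=cv2.cornerSubPix(g,p0.copy(),(4,4),(-1,-1),crit)
    except cv2.error: print("out",p0.tolist()); continue
    print(i,(p1-p0).reshape(-1,2).round(1).tolist())
    for j in range(4): N[j].append((Cw,p1[j,0]))
for nm,S in(("new",N),("all",[a+b for a,b in zip(obs,N)])):
    r=[tri(o) for o in S]; Y=np.array([q[0] for q in r]); u=(Y[0]+Y[1]-Y[2]-Y[3])/2; v=(Y[0]+Y[3]-Y[1]-Y[2])/2
    print(nm,Y.round(4).tolist(),Y.mean(0).round(4),np.linalg.norm(u),np.linalg.norm(v),"yaw",np.degrees(np.arctan2(u[1],u[0])),np.degrees(np.arctan2(-v[0],v[1])),"slope",np.degrees(np.arctan2(u[2],np.hypot(*u[:2]))),"roll",np.degrees(v[2]/.046),"res",[round(float(max(q[1])),4) for q in r])
tg=[]
for k,p in(("t1",[0.43,0.04,0.2]),("t2",[0.43,0.11,0.2])):
    arm.move_to(p,down(0)); c,Cw=shoot(k)
    cs=comps(c["frame"],(105,90,25),(125,255,255),200); 
    for q in cs:
        r=cv2.minAreaRect(q); b=np.array([onz(Cw,z,.009) for z in cv2.boxPoints(r)]); e=[b[1]-b[0],b[2]-b[1]]
        print(k,np.round(r[0],1),b.mean(0).round(4),[(round(float(np.linalg.norm(x)),4),round(float(np.degrees(np.arctan2(x[1],x[0]))),1)) for x in e])
        if max(map(np.linalg.norm,e))>.075: tg.append((Cw,r[0]))
if len(tg)==2: print(tri(tg))
print(arm.sense()["t"])
a=[cv2.imread(f"pics/{k}.png")[:,:,::-1] for k in("t1","t2","v0","v2")]
save("tt",np.vstack([np.hstack(a[:2]),np.hstack(a[2:])]),0.75)
E
python3 v.py
```

```text
0 [[-0.8999999761581421, -0.20000000298023224], [0.20000000298023224, 0.4000000059604645], [-0.30000001192092896, 0.8999999761581421], [-1.2000000476837158, -0.0]]
1 [[-0.699999988079071, -1.7999999523162842], [0.10000000149011612, -0.20000000298023224], [0.0, 0.0], [0.0, 0.0]]
2 [[0.20000000298023224, -1.7999999523162842], [-0.4000000059604645, -0.8999999761581421], [0.0, 0.0], [0.0, 0.0]]
3 [[-0.5, -0.4000000059604645], [-0.4000000059604645, -0.699999988079071], [0.30000001192092896, 0.4000000059604645], [-0.6000000238418579, -0.800000011920929]]
new [[0.6856, 0.2155, 0.1124], [0.6779, 0.17, 0.1135], [0.6054, 0.1811, 0.0873], [0.6133, 0.2271, 0.0918]] [0.6456 0.1984 0.1012] 0.07696603991994215 0.046490308391392586 yaw -8.890449269542763 -9.619567051049573 slope 17.71594146360676 roll 2.1594020627623096 res [0.0006, 0.0007, 0.0004, 0.0007]
all [[0.6854, 0.2154, 0.1124], [0.6778, 0.1699, 0.1133], [0.6057, 0.1811, 0.0877], [0.6132, 0.227, 0.0916]] [0.6455 0.1984 0.1013] 0.07668842736515719 0.046330965258539934 yaw -8.95077163836225 -9.382028021045695 slope 17.60041916523631 roll 1.9471238751169253 res [0.0008, 0.0007, 0.0006, 0.0008]
t1 [104.1 155.4] [0.4464 0.195  0.009 ] [(0.0386, -79.2), (0.0629, -175.1)]
t1 [219.5 132.8] [0.4683 0.0767 0.009 ] [(0.053, -78.9), (0.0843, -168.6)]
t2 [173.3 154.6] [0.4465 0.1958 0.009 ] [(0.0375, -81.9), (0.0611, -174.8)]
t2 [292.3 132.2] [0.4687 0.0755 0.009 ] [(0.0527, -79.6), (0.0846, -166.0)]
(array([0.47052912, 0.0763039 , 0.01426681]), [np.float64(0.00016448114947366507), np.float64(0.00016448114947372673)])
14.1583
```

View pics/tt.png

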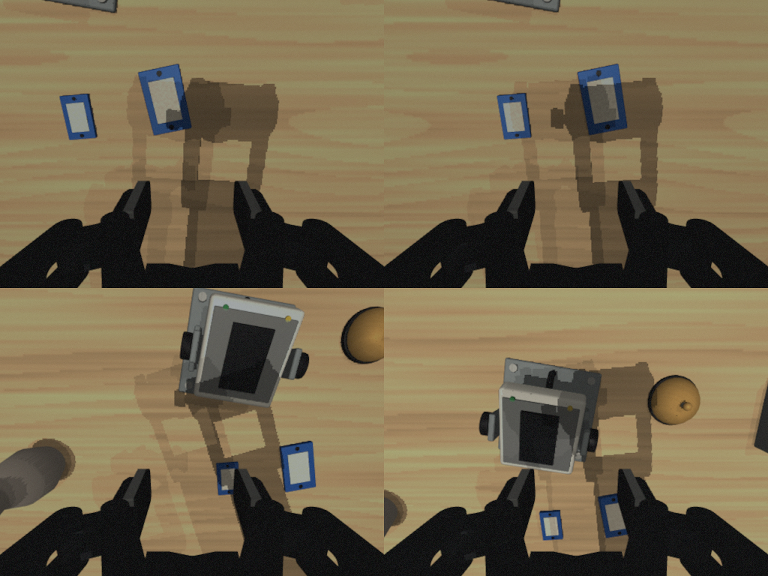

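The tag shows at (165,100) and (602,98) in the tiles and measures about 84 x 53 mm, so it is the right one. Window estimate: slope about 18°, yaw −9°, centre (0.6455, 0.1983, ~0.103). Next I grasp the tag.

```bash
python3 - <<'E'
from shots import *
c=[0.469,0.0763]; y=np.radians(11.2)
arm.move_to(c+[0.06],down(y)); arm.gripper_to(0.78)
print("touch",arm.move_linear(c+[-0.012],0.03,stop_force=4)); s=arm.sense(); print(s["tcp_pos"],s["ft_force"],s["width"])
z=s["tcp_pos"][2]+0.0035
arm.move_linear(c+[z],0.05); print(arm.sense()["tcp_pos"],arm.sense()["ft_force"])
arm.gripper_to(0.0); s=arm.sense(); print("grip",s["tcp_pos"],s["width"],s["grip_force"],s["ft_force"],s["t"])
E
```

```text
touch True
[ 0.46902137  0.0762886  -0.00673449] [-0.91789456 -0.10214861  4.06883889] 0.7828773281169371
[ 0.46919458  0.07630201 -0.00303718] [ 0.0486225   0.14351866 -0.89750232]
grip [ 0.46934207  0.07631244 -0.00290689] 0.6128283716867045 62.911587953567505 [-0.96434412 -0.32128645  3.72854968] 17.5917
```

```bash
cat > place.py <<'E'
from shots import *
ctr=np.array([0.6455,0.1983,0.103]); 
def frame(slope,yaw):
    ux=np.array([np.cos(slope)*np.cos(yaw),np.cos(slope)*np.sin(yaw),np.sin(slope)])
    uy=np.array([-np.sin(yaw),np.cos(yaw),0]); n=np.cross(ux,uy)
    return ux,uy,n,R.from_matrix(np.column_stack([ux,-uy,-n]))
SL,YW=np.radians(18.0),np.radians(-9.1)
ux,uy,n,Q=frame(SL,YW)
OFF=0.0029
E
python3 - <<'E'
from place import *
arm.move_linear([0.469,0.0763,0.10],0.15); arm.pause(.2); s=arm.sense(); print(s["ft_force"],s["width"],s["grip_force"])
pre=ctr+n*(0.05-OFF)
print(arm.inverse_kinematics(list(pre),list(Q.as_quat())), arm.inverse_kinematics(list(ctr),list(Q.as_quat())))
arm.move_linear([0.52,0.12,0.22],0.2)
arm.move_to(list(pre+n*0.05),list(Q.as_quat()))
arm.move_linear(list(pre-n*0.02),0.1); arm.pause(.3)
s=arm.sense(); print(s["tcp_pos"],s["ft_force"],s["moment"],s["t"])
sc=arm.capture("scene"); pickle.dump(sc,open("sc1.pkl","wb")); c,_=shoot("w1"); tp=arm.capture("top")["frame"]
a=cv2.resize(sc["frame"][160:260,260:350],(360,400),interpolation=cv2.INTER_CUBIC)
save("pl",np.hstack([a,cv2.resize(c["frame"],(432,400))]))
E
```

```text
[ 0.27694449 -0.45141983 -0.58730608] 0.614530990832192 62.58866786956787
[ 0.24717577  0.04079487  1.79204422 -0.14342968  1.02326626  2.03394576] [ 0.2375102   0.11922217  1.7896187  -0.14753618  0.946729    2.03620079]
[0.63748525 0.19981145 0.12957476] [ 0.11732952 -0.96926128 -0.55934635] [0.01485953 0.15297049 0.04996014] 21.225
```

View pics/pl.png

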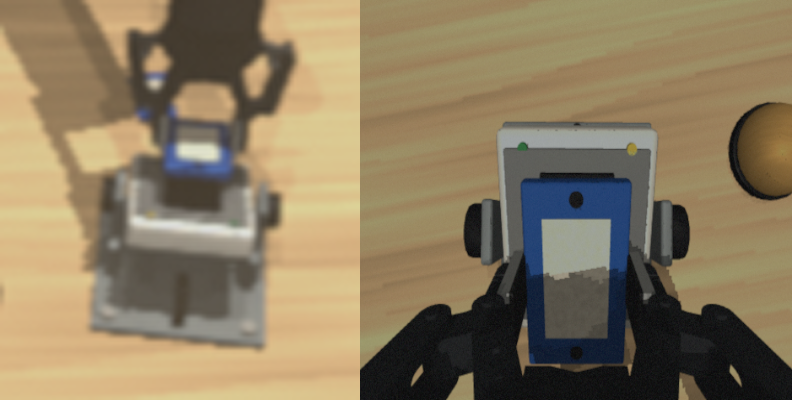

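The tag is held squarely: its holes are at (576,199) and (576,353) in the right tile, with the reader straight behind it. Next I compute the tag's centre in tool coordinates.

```bash
python3 - <<'E'
from place import *
c,s=pickle.load(open("w1.pkl","rb"))
s2={"ee_rot":[0,0,0,1],"tcp_pos":[0,0,0]}; Ct=cam(c,s2); Cw=cam(c,s)
f=lambda p:((p[0]-360)/.84375,p[1]/1.04167)
for p in((576,199),(576,353),(522,180),(630,180),(627,352),(527,352)): print(p,onz(Ct,f(p),-OFF-.009).round(4))
m=cv2.inRange(cv2.cvtColor(c["frame"],cv2.COLOR_RGB2HSV),(105,90,25),(125,255,255)); 
g=cv2.findNonZero(m)[:,0]; print("blue rows",g[:,1].min(),g[:,1].max(),"cols",g[:,0].min(),g[:,0].max())
print("top edge",onz(Ct,(np.median(g[:,0]),g[:,1].min()),-OFF-.009).round(4))
print("ee err deg",np.degrees((R.from_quat(s["ee_rot"])*Q.inv()).magnitude()))
E
```

```text
(576, 199) [ 0.0351 -0.0004 -0.0119]
(576, 353) [-0.0373 -0.0004 -0.0119]
(522, 180) [ 0.0428 -0.0262 -0.0119]
(630, 180) [ 0.0428  0.0254 -0.0119]
(627, 352) [-0.0367  0.0281 -0.0119]
(527, 352) [-0.0367 -0.0278 -0.0119]
blue rows 169 383 cols 0 500
top edge [ 0.0443 -0.0004 -0.0119]
ee err deg 0.04960295872167906
```

```bash
python3 - <<'E'
from place import *
c,s=pickle.load(open("w1.pkl","rb")); Ct=cam(c,{"ee_rot":[0,0,0,1],"tcp_pos":[0,0,0]})
hsv=cv2.cvtColor(c["frame"],cv2.COLOR_RGB2HSV); m=cv2.inRange(hsv,(100,90,20),(130,255,255))|cv2.inRange(hsv,(0,0,60),(180,70,255))
b=cv2.inRange(hsv,(100,100,15),(130,255,255))
for r in list(range(166,190,3))+list(range(195,355,12)):
    xs=np.flatnonzero(b[r,170:350])+170
    if len(xs)>3:
        e=[onz(Ct,(x,r),-OFF-.009) for x in(xs[0]-.5,xs[-1]+.5)]
        print(r,xs[0],xs[-1],"V",hsv[r,256,2],"x %.4f w %.4f mid %.4f"%(e[0][0],e[1][1]-e[0][1],(e[0][1]+e[1][1])/2))
K=Ct[0]; print(K[0,0],Ct[2])
E
```

```text
172 194 318 V 60 x 0.0431 w 0.0504 mid -0.0004
175 191 320 V 100 x 0.0419 w 0.0525 mid -0.0006
178 191 321 V 116 x 0.0406 w 0.0531 mid -0.0004
181 191 321 V 116 x 0.0394 w 0.0532 mid -0.0004
184 191 321 V 33 x 0.0381 w 0.0533 mid -0.0004
187 191 320 V 23 x 0.0369 w 0.0531 mid -0.0006
195 192 320 V 33 x 0.0334 w 0.0530 mid -0.0004
207 192 319 V 117 x 0.0282 w 0.0532 mid -0.0006
219 193 319 V 165 x 0.0229 w 0.0534 mid -0.0004
231 194 318 V 163 x 0.0175 w 0.0531 mid -0.0004
243 194 318 V 164 x 0.0120 w 0.0537 mid -0.0004
255 196 316 V 164 x 0.0063 w 0.0526 mid -0.0004
267 197 315 V 88 x 0.0005 w 0.0523 mid -0.0004
279 197 323 V 83 x -0.0055 w 0.0564 mid 0.0014
291 188 314 V 89 x -0.0115 w 0.0571 mid -0.0027
303 198 314 V 84 x -0.0178 w 0.0532 mid -0.0004
315 199 313 V 91 x -0.0241 w 0.0529 mid -0.0004
327 200 312 V 57 x -0.0307 w 0.0526 mid -0.0004
339 201 312 V 24 x -0.0373 w 0.0528 mid -0.0002
331.5485258897721 [ 0.07194254 -0.00043556 -0.14268905]
```

The tag's apparent width is constant along its length, so it sits flat in the hand. Its centre is about 0.8 mm off along the tool's x, which I correct before pressing.

```bash
cat > rep.py <<'E'
from place import *
def rep(tag):
    s=arm.sense(); f=np.array(s["ft_force"]); p=np.array(s["tcp_pos"]); b=p+n*OFF-ctr
    M=Q.as_matrix(); print(tag,"F tool",(M.T@f).round(2),"M tool",(M.T@np.array(s["moment"])).round(3),"bottom rel ctr (ux,uy,n) mm",(np.array([ux,uy,n])@b*1e3).round(2),"tilt",np.degrees((Q.inv()*R.from_quat(s["ee_rot"])).as_rotvec()).round(2),"w",round(s["width"],3),"t",s["t"])
E
python3 - <<'E'
from rep import *
t=ctr+ux*0.0008-n*OFF
arm.move_linear(list(t+n*0.012),0.08); arm.pause(.3); rep("pre")
print(arm.move_linear(list(t-n*0.008),0.015,stop_force=3)); rep("3N")
arm.pause(.5); rep("hold")
print(arm.move_linear(list(t-n*0.010),0.012,stop_force=5)); rep("8N"); arm.pause(.6); rep("hold")
E
```

```text
pre F tool [-0.42  0.21  0.32] M tool [-0.009 -0.184  0.007] bottom rel ctr (ux,uy,n) mm [ 1.12  0.12 12.35] tilt [0.02 0.04 0.  ] w 0.609 t 22.05
True
3N F tool [ 0.04  0.65 -4.89] M tool [-0.046 -0.1    0.07 ] bottom rel ctr (ux,uy,n) mm [ 0.68 -0.05  1.12] tilt [-0.02 -0.02 -0.  ] w 0.611 t 22.8417
hold F tool [ 0.81  0.26 -5.11] M tool [-0.07   0.03   0.016] bottom rel ctr (ux,uy,n) mm [ 0.68 -0.03  1.12] tilt [-0.01  0.   -0.01] w 0.61 t 23.3417
True
8N F tool [-0.57  0.94 -2.75] M tool [-0.092 -0.103 -0.037] bottom rel ctr (ux,uy,n) mm [ 0.68 -0.05  1.13] tilt [-0.02 -0.03 -0.01] w 0.61 t 23.5917
hold F tool [ 0.31  0.26 -3.98] M tool [-0.046  0.076  0.053] bottom rel ctr (ux,uy,n) mm [ 0.65 -0.02  1.14] tilt [-0.02 -0.03 -0.01] w 0.608 t 24.1917
```

```bash
cat > avg.py <<'E'
from rep import *
def avg(tag,N=12):
    F=[];M=[];P=[];m=Q.as_matrix()
    for _ in range(N):
        arm.pause(.04); s=arm.sense(); F.append(m.T@np.array(s["ft_force"])); M.append(m.T@np.array(s["moment"])); P.append(s["tcp_pos"])
    p=np.mean(P,0); print(tag,"F",np.mean(F,0).round(2),"M",np.mean(M,0).round(3),"rel",(np.array([ux,uy,n])@(p+n*OFF-ctr)*1e3).round(2),"t",s["t"],flush=True); return np.mean(F,0),p
E
python3 - <<'E'
from avg import *
avg("now"); t=ctr+ux*0.0008-n*OFF
for d in (1.0,0.7,0.4):
    r=arm.move_linear(list(t+n*d*1e-3),0.01,stop_force=12); F,p=avg(f"cmd {d} {r}")
    if F[2]<-9: break
E
```

```text
now F [ 0.88 -0.28 -3.87] M [-0.051  0.095  0.028] rel [ 0.67 -0.03  1.14] t 24.6917
cmd 1.0 False F [ 0.09  0.78 -5.17] M [-0.083 -0.042  0.021] rel [ 0.68 -0.02  1.13] t 25.4417
cmd 0.7 False F [-0.81  1.09 -7.58] M [-0.164 -0.211  0.022] rel [ 0.69 -0.02  1.13] t 26.1917
cmd 0.4 False F [-1.76  1.63 -9.56] M [-0.228 -0.368  0.003] rel [ 0.68 -0.01  1.11] t 26.9417
```

```bash
python3 - <<'E'
from avg import *
t=ctr+ux*0.0008-n*OFF
arm.move_linear(list(t+n*0.7e-3),0.01); avg("final",20)
c,_=shoot("w2"); sc=arm.capture("scene")["frame"]
save("fin",np.hstack([cv2.resize(c["frame"][60:384],(480,304)),cv2.resize(sc[120:270,40:440],(320,304))]))
E
```

```text
final F [-0.93  0.9  -7.2 ] M [-0.165 -0.212  0.025] rel [ 0.68 -0.02  1.12] t 28.025
```

View pics/fin.png

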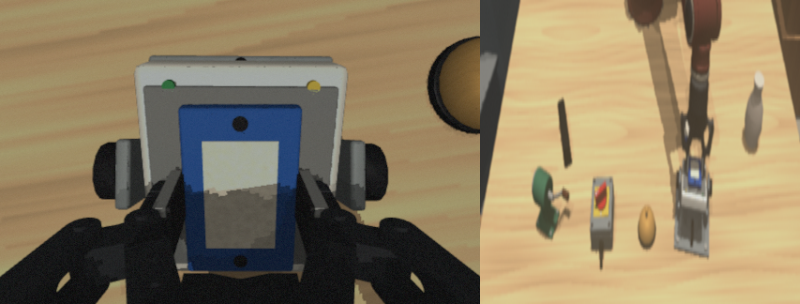

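The tag covers the window, spanning columns 180–301 between bezel edges at about 145–338. It is centred and parallel to the head, with a steady push of about 7 N. The handle is on, and the bell, stapler and vase stand where they were.

```bash
python3 -c "
from cell import arm
print(arm.finish_job(), arm.sense()['t'])"
```

```text
the job is handed in; nothing more can be done
the job is handed in; nothing more can be done
```

The job is handed in: the handle is turned to its on position, and the gripped blue tag is held centred on the reader's window with a steady push of about 7 N; the bell, stapler and vase were not touched.

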